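Set a square on a coated plate and clamp it for scoring

ROBOT

A 6-joint arm with a two-finger parallel gripper is mounted at the origin on the work surface. World frame = base frame: x ahead of the robot, y to its left, z up, the work surface at z = 0. Lengths are in m, angles in rad, forces in N, time in s.
With the tool pointing down it reaches from about 0.275 to 0.875 m from the base axis. Payload 12.5 kg.
Tool frame: the origin (TCP) lies at the very end of the fingers, on their centre line; the grasp point (between the pads) lies 19 mm behind it; z points along the fingers, y is the line along which they close (so a half turn about z gives the same grasp; the last joint's range is limited). The gripper opens to 85 mm and grips with 20 to 120 N. Pads are 22 mm wide; open, the fingers measure 114 mm over their backs; the gripper's body (76 mm by 85 mm) begins 54 mm behind the grasp point. The pads swing forward as they close: fully open they stand 13 mm farther back than shut.
Start: joints at [1.136, 0.351, 1.652, -0, 1.139, -0.085], TCP at [0.188, 0.517, 0.231] pointing down, gripper open.
Joint ranges: [-2.75, 2.75], [-0.79, 2.1], [0.01, 2.65], [-1.57, 4.71], [0.07, 3.14], [-2.87, 2.87]. Speed limits (rad/s): [2.22, 2.22, 2.79, 3.14, 3.14, 3.14].

INTERFACE

Orientations are given as [roll, pitch, yaw] about the fixed x, y, z axes, in that order (R = Rz(yaw) Ry(pitch) Rx(roll)).
In Python, from plant import r, vision, job gives the robot as it stands.
- The arm moves only by the tool carry_out, never from a script. Its argument "plan" is a list of rows, each a list of 3 entries, a list of its own where there are three numbers: the shift along the tool's x, y, z in mm, then the turn, a rotation vector about the tool's x, y, z in degrees, then the opening, from -1 (shut) to 1 (fully open). In form: [[[tx, ty, tz], [ax, ay, az], grip], ...]. A call has 1 to 8 rows; each row is the pose to reach, as a shift and turn from the pose commanded when the call began, along the tool's axes at that moment; what a row does not reach only later rows make up. A row lasts 1/8 s, in which the tool goes at most 62.5 mm and 10.7 degrees, less where a joint would pass 70% of its speed; a pose out of reach is approached as far as the arm can. A call with a gripper value outside its range is refused whole. The fingers move at their own pace and stop on an object; "squeeze" is the grip in N (left out, the last holds). Time passes only in rows, so rows that repeat a pose let the fingers close. It gives the time, the measured TCP pose, the force, the opening and the grip force at its end, in the units of the state.
- r.sense(): the state, without advancing time (a new reading comes with each control period).
- vision.capture(name): name is "side" or "top" or "wrist"; returns a dict with "pixels" (420x560x3 uint8, red, green, blue), "depth" (420x560 float32, m along the optical axis (not along the pixel's ray), 0 where there is no reading), "intrinsics" (3x3 intrinsics, pixels), "dist" ([k1, k2, p1, p2, k3] as OpenCV has them; the pictures are not rectified), "cam_to_world" (4x4, takes a point from camera to world coordinates). Camera axes: x right, y up, looking along -z (the intrinsics and any distortion apply to the point x, -y, -z); pixel columns grow to the right and rows downward; lengths in m; the calibration is good to about 2 mm. A picture is of the moment at which its call begins.
- job.sign_off(): hands the job in; it is judged then, once.
Trained networks look in a picture, given as the dict that the camera call returned (one of the last four; its "shot" number tells which), for a name from the list of things; names that differ only in an ending like _2 or _b are one class to them, and where a whole thing is asked for, a point or a joint stands for the part that bears it (a point fixed in the world has none). Each returns a list of dicts, best first, with "confidence" (0 to 1); they miss things now and then, are a little off and sometimes report something else, mostly with a low value. They report only what shows in the picture. A call takes as long as a camera call.
- vision.search_frame(thing, picture): "at" ([x, y, z] in m, in world coordinates, good to about 4 mm: the middle of the surface that is visible of it).
- vision.tip_of(thing, picture): "at" ([x, y, z] in m, in world coordinates, good to about 4 mm: a listed point, or the origin of a listed thing).
The state is a dict: "time_s": time; "q": joint angles; "qvel": joint speeds; "tau": joint torques, N m; "position": TCP position; "ee_rot": TCP orientation; "ft_force": force on the tool from outside, world axes, zero at the start; "torque": the same for the moment, N m; "finger_gap": opening from 0.0 (shut) to 1.0 (fully open); "grip_force": force on a finger pad.
Only numpy, scipy, OpenCV 4.12 (cv2) and the standard library are available. Lean on these libraries where they do the work, as an engineer would, in place of code of your own. Each camera call takes 0.05 s, during which the arm holds its last target. There are 200 camera calls.

TASK

Get the white plate ready for scoring: slide the aluminium square gently along the grey board until the inner faces of both its legs lie flush against the plate's two edges, then swing the clamp lever down shut onto the end of its long leg so that the square stays there, still flush. Do not ram the square against the plate, and leave the flasks, dish, jar, tip box and spatula where they are.

Things in the scene. Friction and masses are not known exactly. Their poses are not given: they have to be found in the camera images.
- square: loose flat aluminium L-square, 12 mm thick, about 0.25 kg, lying on the board. Origin: underside of the long leg, mid-length and mid-width. Long leg 200 mm along its y, 25 mm wide (x -12.5..12.5, y -100..100 mm); the short leg, 25 mm wide, points to +x from the long leg's +y end (x 12.5..92.5, y 75..100 mm).
- square_corner (a point): the inner corner of the square (at its underside), where the inner faces of both legs meet; axes of square. The inner face of the long leg looks to +x, that of the short leg to -y.
- plate: white rectangular plate fixed on the board, 110 mm (its x) by 180 mm (its y), 14 mm thick; origin at the centre of its underside, which is the board's top face, 12 mm above the bench. Its -x edge (nearer the robot) and its +y edge (left) take the square.
- plate_corner (a point): the plate's -x, +y corner at its underside, axes of plate. The square's inner corner belongs here, with the legs' axes parallel to the plate's.
- board: grey board, 260 mm (x) by 360 mm (y), 12 mm thick, fixed to the bench; origin at the centre of its underside; axes parallel to the plate's.
- lever (a joint): angle of the steel clamp lever: about 0 when shut (level, its pad on the long leg's end), grows as it swings up; 1.57 stands upright, at most 1.8. It stays where it is left (stiff hinge, about 1 N at the handle). Arm 18 mm wide.
- lever_hinge (a point): the lever's hinge, 30 mm above the bench, in a dark steel block (50 x 36 mm, on the board) beyond the -y end of the place for the long leg. The hinge axis is the plate's x direction; shut, the lever points to the plate's +y.
- lever_tip (a point): centre of the black cross handle (14 mm thick, 44 mm long along the hinge axis) at the lever's end, 90 mm from the hinge, and 38 mm above the bench when shut. The rubber pad is under the arm 55 mm from the hinge.
- flask0: one of three clear flasks with foil-grey caps, 72 mm in diameter, 146 mm tall, standing beyond the board; origin at the centre of its underside
- flask1: as flask0; origin at the centre of its underside
- flask2: as flask0; origin at the centre of its underside
- dish: covered glass dish, 74 mm in diameter, 16 mm tall, standing on the white plate; origin at the centre of its underside
- jar: jar 68 mm in diameter, 70 mm tall, on the bench to the right of the board; origin at the centre of its underside
- tip_box: white box with clear lid, 87 x 122 mm, 63 mm tall, on the bench to the left; origin at the centre of its underside
- spatula: steel lab spatula, 190 mm long, lying on the bench to the left; origin at the middle of its length, at the bench

How it is judged:
On the way:
1. the square lies flush on both edges of the plate while the clamp lever is still up (x of square_corner in the frame of plate_corner between -0.002 and 0.002 m and y of square_corner in the frame of plate_corner between -0.002 and 0.002 m and angle between the y axis of square and the y axis of plate, either way round below 0.015 rad and z of square_corner in the frame of plate_corner below 0.003 m and angle between square's own z axis and vertical below 0.03 rad and value of joint lever above 0.7 rad), for 0.2 s.
At the end, for the whole second after the job is handed in: The square lies flat on the board with its inner corner within 2 mm of the plate's corner in both directions and its legs parallel to the plate's edges within 0.015 rad; the clamp lever is shut (below 0.06 rad); both are at rest (x of square_corner in the frame of plate_corner between -0.002 and 0.002 m and y of square_corner in the frame of plate_corner between -0.002 and 0.002 m and angle between the y axis of square and the y axis of plate, either way round below 0.015 rad and z of square_corner in the frame of plate_corner below 0.003 m and angle between square's own z axis and vertical below 0.03 rad and value of joint lever below 0.06 rad and linear speed of square below 0.01 m/s and velocity of joint lever below 0.05 rad/s); the robot touches nothing.
It fails at once if the square is rammed against the plate (over 45 N) (contact force between square and plate above 45 N).
It fails at once if a flask, the dish, jar, tip box or spatula is moved more than 25 mm (distance of any of flask0, flask1, flask2, dish, jar, tip_box, spatula from where it was at the start of the episode above 0.025 m).
It also fails if it takes over 72 s, if anything falls off the work surface, if the arm or the gripper's body presses on something with over 40 N, if the wrist force passes 120 N, or if a joint passes its speed limit or range.

## Working session

There is one attempt and no reset: what is moved stays moved. The work goes in short steps, Python scripts to look and compute and a tool call to move; the robot and the scene stay as the last step left them, time stands still between calls to the robot, and variables do not carry over. Pictures are saved under pics/ and viewed, at most 10 in all, crops included, and the job is handed in when it is done.

Besides the shell and the picture viewer there is one more tool, called after "Call:" as name(argument=value, ...) on one line, values as JSON. carry_out: Moves the arm, as the interface text tells. Its arguments: {"type":"object","properties":{"plan":{"type":"array"},"squeeze":{"type":"number"}},"required":["plan"]}

```bash
ls; mkdir -p pics; python3 - <<'E'
from plant import r,vision,job
import cv2,numpy as np
s=r.sense(); print({k:np.round(v,3).tolist() for k,v in s.items()})
for n in ["top","side"]:
    p=vision.capture(n); cv2.imwrite(f"pics/{n}0.png",p["pixels"][:,:,::-1])
    print(n,np.round(p["intrinsics"],1).tolist(),p["dist"],np.round(p["cam_to_world"],3).tolist())
    for t in ["square","square_corner","plate","plate_corner","board","lever_hinge","lever_tip","dish","flask0","jar","tip_box","spatula"]:
        o=vision.tip_of(t,p); print(t,[(np.round(d["at"],3).tolist(),round(d["confidence"],2)) for d in o[:3]])
E
```

```text
pics
{'time_s': 0.0, 'q': [1.136, 0.351, 1.652, -0.0, 1.139, -0.085], 'qvel': [-0.002, -0.002, -0.001, 0.0, -0.001, 0.0], 'tau': [0.001, -50.611, -29.139, -0.0, 0.005, -0.0], 'position': [0.188, 0.516, 0.231], 'ee_rot': [-3.14, -0.0, 2.792], 'ft_force': [-0.142, 0.136, 0.405], 'torque': [0.017, 0.016, -0.036], 'grip_force': 0.0, 'finger_gap': 1.003}
top [[505.6, 0.0, 274.6], [0.0, 505.6, 212.7], [0.0, 0.0, 1.0]] [-0.00255842  0.          0.          0.          0.        ] [[-0.03, 0.983, -0.179, 0.381], [-1.0, -0.029, 0.004, 0.046], [-0.001, 0.179, 0.984, 1.413], [0.0, 0.0, 0.0, 1.0]]
square [([0.513, 0.033, 0.008], 0.7)]
square_corner [([0.529, 0.106, 0.011], 0.7)]
plate [([0.622, -0.034, 0.009], 0.88), ([0.529, 0.108, 0.01], 0.63)]
plate_corner [([0.585, 0.062, 0.011], 0.62), ([0.529, -0.142, 0.031], 0.34)]
board [([0.576, -0.006, 0.003], 0.91), ([0.756, 0.304, -0.0], 0.36)]
lever_hinge [([0.529, -0.141, 0.031], 0.67)]
lever_tip [([0.534, -0.144, 0.121], 0.52)]
dish [([0.642, -0.014, 0.024], 0.78), ([0.586, 0.063, 0.012], 0.19)]
flask0 [([0.737, -0.171, -0.002], 0.83), ([0.588, 0.
[... 294 characters left out ...]
] [[-0.848, 0.393, -0.356, 0.278], [-0.53, -0.623, 0.575, 0.622], [0.004, 0.676, 0.737, 0.811], [0.0, 0.0, 0.0, 1.0]]
square []
square_corner [([0.528, 0.108, 0.01], 0.95), ([0.555, -0.308, 0.003], 0.61)]
plate [([0.621, -0.03, 0.012], 0.85)]
plate_corner [([0.586, 0.066, 0.014], 0.79)]
board [([0.574, -0.001, 0.0], 0.86)]
lever_hinge [([0.534, -0.143, 0.029], 0.82), ([0.555, -0.307, -0.002], 0.4)]
lever_tip [([0.529, -0.138, 0.119], 0.62)]
dish [([0.527, 0.109, 0.01], 0.56)]
flask0 [([0.732, -0.168, 0.003], 0.9), ([0.769, -0.038, -0.002], 0.88), ([0.78, 0.064, -0.002], 0.86)]
jar [([0.552, -0.305, 0.002], 0.73)]
tip_box [([0.758, 0.301, -0.002], 0.89)]
spatula [([0.591, 0.358, -0.0], 0.84)]
```

View pics/top0.png

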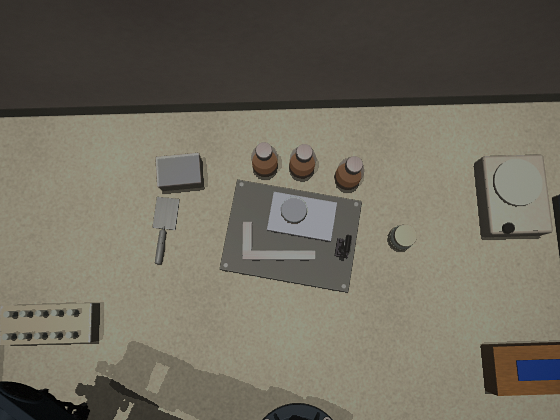

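View pics/side0.png

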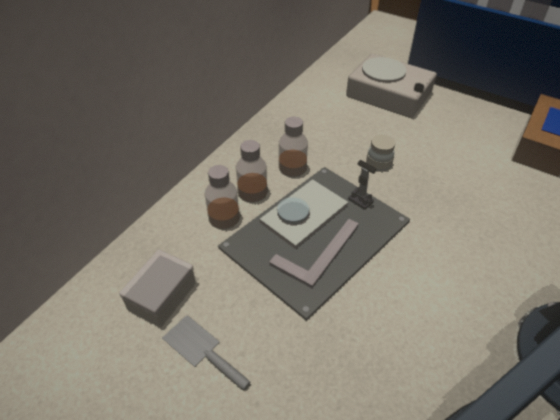

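Top view: the square's corner is near px (250,250), its leg runs to (315,255), the plate spans (270–337, 193–240), and the lever is upright at (343,247). The side view agrees. Next I'll measure the edges precisely.

```bash
cat > h.py <<'E'
import cv2,numpy as np
from plant import r,vision,job
def unproj(p,px,z):
    px=np.asarray(px,float).reshape(-1,1,2)
    n=cv2.undistortPoints(px,p["intrinsics"],np.asarray(p["dist"])).reshape(-1,2)
    T=np.asarray(p["cam_to_world"]); d=np.c_[n[:,0],-n[:,1],-np.ones(len(n))]@T[:3,:3].T
    return T[:3,3]+d*((z-T[2,3])/d[:,2])[:,None]
def proj(p,P):
    T=np.asarray(p["cam_to_world"]); c=(np.atleast_2d(P)-T[:3,3])@T[:3,:3]
    return cv2.projectPoints(c*[1,-1,-1],np.zeros(3),np.zeros(3),p["intrinsics"],np.asarray(p["dist"]))[0].reshape(-1,2)
E
python3 - <<'E'
from h import *
p=vision.capture("top"); im=p["pixels"]; 
hsv=cv2.cvtColor(im,cv2.COLOR_RGB2HSV); g=cv2.cvtColor(im,cv2.COLOR_RGB2GRAY)
roi=np.zeros_like(g); cv2.fillPoly(roi,[np.array([[242,188],[356,204],[342,284],[228,266]])],255)
m=cv2.threshold(cv2.bitwise_and(g,roi),0,255,0)[1]
vals=g[roi>0]; t=130; print(np.percentile(vals,[5,25,50,75,90,97]))
m=((g>t)&(roi>0)).astype(np.uint8)
n,l,st,c=cv2.connectedComponentsWithStats(m)
for i in range(1,n):
    if st[i,4]<100: continue
    cs=cv2.findContours((l==i).astype(np.uint8),cv2.RETR_EXTERNAL,cv2.CHAIN_APPROX_NONE)[0][0]
    print(st[i],c[i])
    for z in (.024,.026):
        W=unproj(p,cs.reshape(-1,2),z)[:,:2].astype(np.float32)
        rc=cv2.minAreaRect(W*1000); print(z,rc,cv2.boxPoints(rc).round(1).tolist())
cv2.imwrite("pics/crop.png",np.hstack([cv2.resize(im[175:300,215:370,::-1],None,fx=2.5,fy=2.5,interpolation=cv2.INTER_CUBIC),cv2.resize(cv2.cvtColor(m*255,cv2.COLOR_GRAY2BGR)[175:300,215:370],None,fx=2.5,fy=2.5)]))
E
```

```text
[ 79.  91.  93. 146. 150. 151.]
[ 267  192   70   49 1932] [304.13146998 217.07091097]
0.024 ((623.3208618164062, -35.517417907714844), (179.96286010742188, 108.8299789428711), 78.19053649902344) [[551.5999755859375, -112.5], [658.2000122070312, -134.6999969482422], [695.0, 41.400001525878906], [588.5, 63.70000076293945]]
0.026 ((622.9715576171875, -35.40008544921875), (179.70375061035156, 108.67314147949219), 78.19046020507812) [[551.4000244140625, -112.19999694824219], [657.7999877929688, -134.5], [694.5, 41.400001525878906], [588.2000122070312, 63.70000076293945]]
[243 222  72  37 809] [269.28924598 249.15451174]
0.024 ((556.508544921875, 31.718666076660156), (196.4243927001953, 100.18264770507812), 88.29664611816406) [[503.5, -65.0], [603.7000122070312, -67.9000015258789], [609.5, 128.39999389648438], [509.3999938964844, 131.39999389648438]]
0.026 ((556.2554321289062, 31.739166259765625), (196.1414794921875, 100.03834533691406), 88.29664611816406) [[503.29998779296875, -64.80000305175781], [603.2999877929688, -67.80000305175781], [609.2000122070312, 128.3000030517578], [509.20001220703125, 131.3000030517578]]
```

View pics/crop.png

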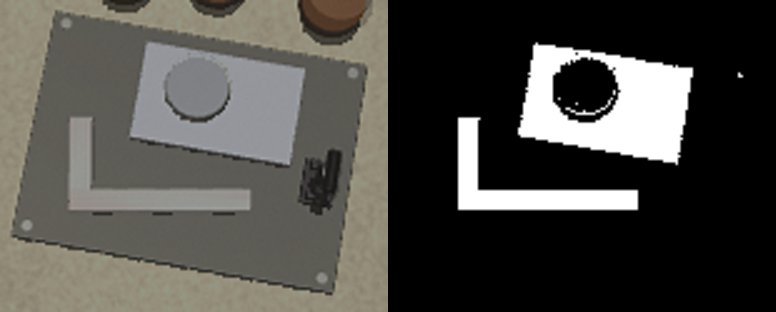

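Call:
carry_out(plan=[[[-418,-323,100],[0,0,-8.2],1],[[-418,-323,100],[0,0,-8.2],1],[[-418,-323,100],[0,0,-8.2],1],[[-418,-323,100],[0,0,-8.2],1],[[-418,-323,100],[0,0,-8.2],1],[[-418,-323,100],[0,0,-8.2],1],[[-418,-323,100],[0,0,-8.2],1],[[-418,-323,100],[0,0,-8.2],1]])

```text
time_s: 2.35
position: [0.4518, 0.0994, 0.1382]
ee_rot: [3.141, 0.001, 2.935]
ft_force: [0.8, -0.1, 0.7]
finger_gap: 1.0
grip_force: 0.0
```

Call:
carry_out(plan=[[[0,0,0],[0,0,0],1],[[0,0,0],[0,0,0],1]])

```text
time_s: 2.6
position: [0.4504, 0.1014, 0.1383]
ee_rot: [-3.142, -0.0, 2.934]
ft_force: [0.5, 0.2, -0.7]
finger_gap: 1.002
grip_force: 0.0
```

```bash
cat >> h.py <<'E'
PC=np.array([.5878,.0641]); PY=-.206
def go(px,py,z):
    """tool-axis shift (mm) from measured pose to plate-corner-frame (mm) target, height z mm; yaw error deg about tool z for plate-aligned"""
    s=r.sense(); c,n=np.cos(PY),np.sin(PY)
    w=PC*1000+np.array([c*px-n*py,n*px+c*py])
    from scipy.spatial.transform import Rotation as R
    Rm=R.from_euler("xyz",s["ee_rot"]).as_matrix()
    return (Rm.T@(np.r_[w,z]-1000*np.array(s["position"]))).round(1), np.round(s["position"],4), s["ee_rot"][2], np.round(s["ft_force"],1)
E
python3 -c "
from h import *
print(go(-116,-18,30))"
```

```text
(array([-26.2, -26.4, 108.3]), array([0.4504, 0.1014, 0.1383]), np.float64(2.934262568053069), array([ 0.5,  0.2, -0.7]))
```

Call:
carry_out(plan=[[[-26,-26,0],[0,0,0],1],[[-26,-26,50],[0,0,0],1],[[-26,-26,100],[0,0,0],1],[[-26,-26,118],[0,0,0],1],[[-26,-26,126],[0,0,0],1],[[-26,-26,130],[0,0,0],1],[[-26,-26,132],[0,0,0],1],[[-26,-26,132],[0,0,0],1]])

```text
time_s: 3.6
position: [0.4711, 0.0706, 0.0068]
ee_rot: [3.141, 0.001, 2.935]
ft_force: [-0.1, 0.6, 0.7]
finger_gap: 0.996
grip_force: 0.0
```

```bash
python3 -c "
from h import *
print(go(-116,-18,5))
a=vision.capture('side')['pixels'];b=vision.capture('wrist')['pixels']
cv2.imwrite('pics/s1.png',np.hstack([cv2.resize(a[150:360,200:480],(400,300)),cv2.resize(b,(400,300))])[:,:,::-1])"
```

```text
(array([ 0.4, -0.5,  1.8]), array([0.4711, 0.0706, 0.0068]), np.float64(2.9350965121966848), array([-0.1,  0.6,  0.7]))
```

View pics/s1.png

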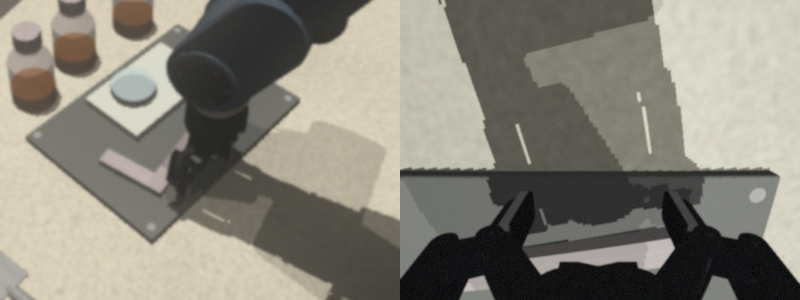

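Side and wrist views: the open fingers stand just behind the long leg, near the board. I'll push slowly now.

Call:
carry_out(plan=[[[-2,0,2.5],[0,0,0],1],[[-6,0,2.5],[0,0,0],1],[[-10,0,2.5],[0,0,0],1],[[-14,0,2.5],[0,0,0],1],[[-18,0,2.5],[0,0,0],1],[[-22,0,2.5],[0,0,0],1],[[-26,0,2.5],[0,0,0],1],[[-30,0,2.5],[0,0,0],1]])

```text
time_s: 4.7
position: [0.5004, 0.0643, 0.0038]
ee_rot: [-3.142, -0.0, 2.935]
ft_force: [-0.8, 1.1, 0.9]
finger_gap: 1.001
grip_force: 0.4
```

Call:
carry_out(plan=[[[-4,0,0],[0,0,0],1],[[-8,0,0],[0,0,0],1],[[-12,0,0],[0,0,0],1],[[-16,0,0],[0,0,0],1],[[-20,0,0],[0,0,0],1],[[-23,0,0],[0,0,0],1],[[-25,0,0],[0,0,0],1],[[-25,0,0],[0,0,0],1]])

```text
time_s: 5.7
position: [0.5249, 0.0591, 0.0038]
ee_rot: [3.142, 0.0, 2.935]
ft_force: [-0.4, 0.1, 0.3]
finger_gap: 1.0
grip_force: 0.0
```

```bash
python3 -c "
from h import *
print(go(-36,-18,5))
p=vision.capture('top');a=p['pixels'];b=vision.capture('side')['pixels']
print(vision.tip_of('square_corner',p)[:2],vision.tip_of('square',p)[:1])
cv2.imwrite('pics/s2.png',np.hstack([cv2.resize(a[175:300,215:370],None,fx=2.5,fy=2.5),cv2.resize(b[140:320,200:440],(416,312))])[:,:,::-1])"
```

```text
(array([-24.5,  -0.3,  -1.2]), array([0.5249, 0.0591, 0.0038]), np.float64(2.934824304045323), array([-0.4,  0.1,  0.3]))
[] []
```

View pics/s2.png

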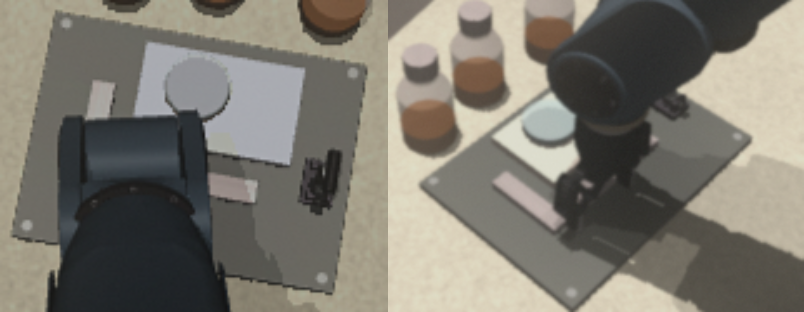

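The square has turned parallel to the plate; the gap is about 24 mm.

Call:
carry_out(plan=[[[-3,0,0],[0,0,0],1],[[-6,0,0],[0,0,0],1],[[-9,0,0],[0,0,0],1],[[-12,0,0],[0,0,0],1],[[-14,0,0],[0,0,0],1],[[-16,0,0],[0,0,0],1],[[-18,0,0],[0,0,0],1],[[-19,0,0],[0,0,0],1]])

```text
time_s: 6.9
position: [0.5433, 0.0553, 0.0038]
ee_rot: [-3.142, -0.0, 2.935]
ft_force: [-0.4, 1.0, 0.4]
finger_gap: 1.001
grip_force: 0.5
```

```bash
python3 - <<'E'
from h import *
print(go(-36,-18,5))
p=vision.capture('top');g=cv2.cvtColor(p['pixels'],cv2.COLOR_RGB2GRAY)
c,n=np.cos(PY),np.sin(PY)
# intensity profile across the gap, plate-frame x from -35..15, at several y
X=np.arange(-34,14,1.)
for y in (-120,-130,-140,-150,-160):
    P=np.c_[PC[0]+(c*X-n*y)/1e3,PC[1]+(n*X+c*y)/1e3,np.full(len(X),.025)]
    q=proj(p,P).astype(np.float32)
    print(y,cv2.remap(g,q[:,0],q[:,1],cv2.INTER_LINEAR).ravel()[::2].tolist())
E
```

```text
(array([-5.7, -0.3, -1.2]), array([0.5433, 0.0553, 0.0038]), np.float64(2.934930456818126), array([-0.4,  1. ,  0.4]))
-120 [63, 56, 114, 140, 147, 145, 145, 144, 143, 141, 140, 140, 143, 134, 90, 32, 75, 135, 176, 172, 170, 170, 170, 170]
-130 [65, 80, 116, 145, 146, 145, 144, 144, 142, 139, 140, 141, 141, 140, 103, 75, 75, 152, 172, 173, 172, 172, 171, 171]
-140 [79, 69, 114, 146, 147, 157, 165, 168, 167, 166, 166, 166, 167, 157, 129, 61, 82, 134, 173, 174, 172, 172, 172, 172]
-150 [94, 94, 91, 102, 108, 109, 117, 121, 118, 110, 111, 112, 118, 111, 108, 101, 82, 139, 177, 173, 172, 171, 171, 172]
-160 [103, 104, 104, 105, 104, 104, 105, 104, 104, 104, 104, 104, 104, 104, 100, 76, 84, 146, 167, 174, 173, 172, 171, 171]
```

Call:
carry_out(plan=[[[-1,0,0],[0,0,0],1],[[-2,0,0],[0,0,0],1],[[-2.5,0,0],[0,0,0],1],[[-3,0,0],[0,0,0],1],[[-3.5,0,0],[0,0,0],1],[[-3.5,0,0],[0,0,0],1]])

```text
time_s: 7.7
position: [0.5467, 0.0546, 0.0038]
ee_rot: [-3.142, 0.0, 2.935]
ft_force: [-0.9, 0.0, 0.4]
finger_gap: 0.998
grip_force: 0.3
```

Call:
carry_out(plan=[[[-0.3,0,0],[0,0,0],1],[[-0.6,0,0],[0,0,0],1],[[-0.6,0,0],[0,0,0],1]])

```text
time_s: 8.07
position: [0.5473, 0.0544, 0.0038]
ee_rot: [-3.142, 0.0, 2.935]
ft_force: [-1.0, 0.2, 0.3]
finger_gap: 0.998
grip_force: 0.4
```

Call:
carry_out(plan=[[[-0.3,0,0],[0,0,0],1],[[-0.6,0,0],[0,0,0],1],[[-0.6,0,0],[0,0,0],1]])

```text
time_s: 8.45
position: [0.5479, 0.0543, 0.0038]
ee_rot: [3.142, 0.0, 2.935]
ft_force: [-1.9, 0.6, 0.4]
finger_gap: 0.997
grip_force: 0.4
```

Call:
carry_out(plan=[[[-0.3,0,0],[0,0,0],1],[[-0.3,0,0],[0,0,0],1]])

```text
time_s: 8.7
position: [0.548, 0.0543, 0.0038]
ee_rot: [-3.142, -0.0, 2.935]
ft_force: [-2.0, -0.8, 1.2]
finger_gap: 1.0
grip_force: 1.0
```

Call:
carry_out(plan=[[[-0.3,0,0],[0,0,0],1],[[-0.3,0,0],[0,0,0],1]])

```text
time_s: 8.95
position: [0.5481, 0.0543, 0.0037]
ee_rot: [-3.141, -0.001, 2.935]
ft_force: [-4.8, 1.9, 3.0]
finger_gap: 0.998
grip_force: 2.3
```

Call:
carry_out(plan=[[[-0.3,0,0],[0,0,0],1],[[-0.3,0,0],[0,0,0],1]])

```text
time_s: 9.2
position: [0.5481, 0.0543, 0.0037]
ee_rot: [-3.141, -0.001, 2.935]
ft_force: [-6.2, 1.8, 3.6]
finger_gap: 1.003
grip_force: 3.2
```

Contact reached with a soft force rise (~6 N). I'll settle it a touch more, back off, and lift.

Call:
carry_out(plan=[[[-0.4,0,0],[0,0,0],1],[[-0.8,0,0],[0,0,0],1],[[0,0,0],[0,0,0],1],[[10,0,0],[0,0,0],1],[[25,0,0],[0,0,0],1],[[25,0,-40],[0,0,0],1],[[25,0,-90],[0,0,0],1],[[25,0,-90],[0,0,0],1]])

```text
time_s: 10.2
position: [0.5263, 0.0594, 0.0971]
ee_rot: [3.14, 0.007, 2.935]
ft_force: [0.6, 0.7, -0.2]
finger_gap: 1.0
grip_force: 0.0
```

```bash
python3 - <<'E'
from h import *
print(go(27,95,90)); print(np.round(r.sense()['q'],2))
E
```

```text
(array([-86.2, 112.2,   7.9]), array([0.5263, 0.0594, 0.0971]), np.float64(2.9350402512370617), array([ 0.6,  0.7, -0.2]))
[ 0.02  0.49  1.82 -0.    0.82 -1.34]
```

Call:
carry_out(plan=[[[-10,20,0],[0,0,10],1],[[-20,40,0],[0,0,20],1],[[-40,60,0],[0,0,30],1],[[-60,80,0],[0,0,40],1],[[-86,100,0],[0,0,50],1],[[-86,112,0],[0,0,60],1],[[-86,112,0],[0,0,70],1],[[-86,112,0],[0,0,80],1]])

```text
time_s: 11.2
position: [0.6309, 0.1514, 0.0923]
ee_rot: [-3.141, 0.0, 1.533]
ft_force: [-0.0, -0.4, 0.4]
finger_gap: 1.003
grip_force: 0.0
```

Call:
carry_out(plan=[[[0,0,0],[0,0,10],1],[[0,0,0],[0,0,10],1],[[0,0,0],[0,0,10],1]])

```text
time_s: 11.58
position: [0.6312, 0.1512, 0.0932]
ee_rot: [-3.141, 0.0, 1.368]
ft_force: [-0.1, 0.4, -0.6]
finger_gap: 1.001
grip_force: 0.0
```

```bash
cat >> h.py <<'E'
def seg(lo,poly=[[242,188],[356,204],[342,284],[228,266]]):
    p=vision.capture('top');g=cv2.cvtColor(p['pixels'],cv2.COLOR_RGB2GRAY)
    c,n=np.cos(PY),np.sin(PY)
    # rectified plate-frame view at z=25mm, 1 mm/pixel: col = y 60..-190, row = x 100..-60
    yy,xx=np.meshgrid(np.arange(100,-200,-.5),np.arange(100,-70,-.5))
    P=np.c_[(PC[0]+(c*xx-n*yy)/1e3).ravel(),(PC[1]+(n*xx+c*yy)/1e3).ravel(),np.full(xx.size,.025)]
    q=proj(p,P).astype(np.float32).reshape(*xx.shape,2)
    return p,cv2.remap(p['pixels'],q,None,cv2.INTER_LINEAR)
E
python3 - <<'E'
from h import *
print(go(27,95,4))
p,v=seg(0); cv2.imwrite('pics/s3.png',v[:,:,::-1])
print([(d['at'],d['confidence']) for d in vision.tip_of('square_corner',p)])
E
```

```text
(array([ 0.9,  2.4, 89.2]), array([0.6312, 0.1512, 0.0932]), np.float64(1.3679505602520308), array([-0.1,  0.4, -0.6]))
[([0.5909, 0.0872, 0.0129], 0.65), ([0.736, -0.1693, 0.0012], 0.5)]
```

View pics/s3.png

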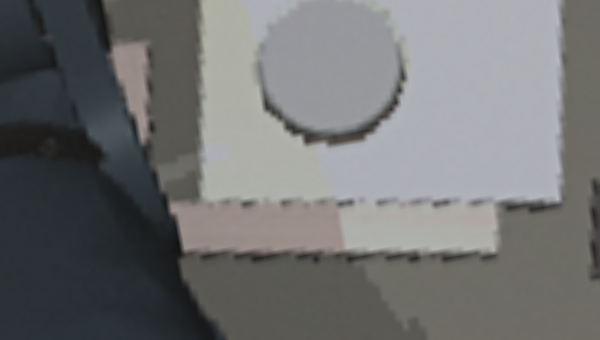

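The rectified view (0.5 mm/px) shows the long leg flush at row ~202, with the short leg's inner face 25 mm from the plate (col 150 against 200). Next I descend and push that way.

Call:
carry_out(plan=[[[1,2,50],[0,0,0],1],[[1,2,75],[0,0,0.2],1],[[1,2,84],[0,0,0.2],1],[[1,2,89],[0,0,0.2],1],[[-8,2,89],[0,0,0.2],1],[[-16,2,89],[0,0,0.2],1],[[-22,2,89],[0,0,0.2],1],[[-26,2,89],[0,0,0.2],1]])

```text
time_s: 12.68
position: [0.6281, 0.1248, 0.0052]
ee_rot: [3.141, -0.0, 1.36]
ft_force: [0.2, 0.4, -0.9]
finger_gap: 0.999
grip_force: 0.0
```

Call:
carry_out(plan=[[[-3,0,0],[0,0,0],1],[[-6,0,0],[0,0,0],1],[[-9,0,0],[0,0,0],1],[[-12,0,0],[0,0,0],1],[[-15,0,0],[0,0,0],1],[[-18,0,0],[0,0,0],1],[[-21,0,0],[0,0,0],1],[[-23,0,0],[0,0,0],1]])

```text
time_s: 13.68
position: [0.6232, 0.1027, 0.0048]
ee_rot: [3.142, -0.0, 1.361]
ft_force: [0.5, 1.6, 0.3]
finger_gap: 1.003
grip_force: 0.6
```

```bash
python3 - <<'E'
from h import *
print(go(27,36,4))
p,v=seg(0); cv2.imwrite('pics/s4.png',v[:,:,::-1])
g=cv2.cvtColor(v,cv2.COLOR_RGB2GRAY)
print(g[226,380:600:4].tolist()); print(g[190:270:3,400].tolist(), g[190:270:3,360].tolist())
E
```

```text
(array([-9. ,  0.2,  0.8]), array([0.6232, 0.1027, 0.0048]), np.float64(1.360577321745778), array([0.5, 1.6, 0.3]))
[148, 147, 147, 147, 157, 173, 174, 174, 173, 173, 173, 173, 173, 172, 172, 172, 171, 172, 172, 171, 172, 172, 172, 172, 171, 171, 171, 170, 171, 171, 169, 169, 170, 170, 170, 170, 170, 173, 145, 120, 106, 107, 107, 107, 108, 107, 106, 107, 107, 107, 108, 108, 111, 84, 53]
[176, 176, 176, 171, 153, 145, 159, 170, 170, 171, 173, 173, 173, 174, 172, 161, 150, 156, 161, 156, 145, 102, 73, 77, 86, 89, 90] [174, 175, 168, 155, 150, 147, 146, 146, 145, 144, 146, 148, 148, 148, 148, 148, 147, 147, 148, 143, 133, 96, 52, 60, 81, 86, 90]
```

Call:
carry_out(plan=[[[-2,0,0],[0,0,0],1],[[-3.5,0,0],[0,0,0],1],[[-5,0,0],[0,0,0],1],[[-6,0,0],[0,0,0],1],[[-6.5,0,0],[0,0,0],1],[[-6.5,0,0],[0,0,0],1]])

```text
time_s: 14.48
position: [0.6218, 0.0965, 0.0047]
ee_rot: [-3.141, 0.0, 1.361]
ft_force: [0.1, 1.1, -0.0]
finger_gap: 1.002
grip_force: 0.2
```

Call:
carry_out(plan=[[[-0.3,0,0],[0,0,0],1],[[-0.6,0,0],[0,0,0],1],[[-0.6,0,0],[0,0,0],1]])

```text
time_s: 14.85
position: [0.6217, 0.096, 0.0048]
ee_rot: [-3.141, 0.0, 1.361]
ft_force: [0.7, 1.1, -0.1]
finger_gap: 1.001
grip_force: 0.4
```

Call:
carry_out(plan=[[[-0.3,0,0],[0,0,0],1],[[-0.6,0,0],[0,0,0],1],[[-0.6,0,0],[0,0,0],1]])

```text
time_s: 15.22
position: [0.6216, 0.0953, 0.0047]
ee_rot: [-3.142, 0.0, 1.361]
ft_force: [1.0, 1.0, 0.2]
finger_gap: 1.001
grip_force: 0.3
```

Call:
carry_out(plan=[[[-0.3,0,0],[0,0,0],1],[[-0.6,0,0],[0,0,0],1],[[-0.6,0,0],[0,0,0],1]])

```text
time_s: 15.6
position: [0.6215, 0.095, 0.0048]
ee_rot: [3.142, -0.0, 1.361]
ft_force: [0.5, 3.2, -0.0]
finger_gap: 1.001
grip_force: 1.6
```

Call:
carry_out(plan=[[[-0.4,0,0],[0,0,0],1],[[-0.4,0,0],[0,0,0],1]])

```text
time_s: 15.85
position: [0.6215, 0.0949, 0.0048]
ee_rot: [3.141, -0.0, 1.361]
ft_force: [0.6, 6.2, -0.9]
finger_gap: 1.0
grip_force: 2.9
```

Call:
carry_out(plan=[[[-0.4,0,0],[0,0,0],1],[[-0.4,0,0],[0,0,0],1]])

```text
time_s: 16.1
position: [0.6215, 0.0948, 0.0048]
ee_rot: [3.141, -0.001, 1.361]
ft_force: [0.2, 7.8, -1.0]
finger_gap: 0.998
grip_force: 4.0
```

```bash
python3 - <<'E'
from h import *
print(go(27,36,4))
p,v=seg(0)
g=cv2.cvtColor(v,cv2.COLOR_RGB2GRAY)
print(g[226,500:600:4].tolist()); 
for c in (340,400,460,520): print(g[190:270:3,c].tolist())
E
```

```text
(array([-0.9,  0.3,  0.8]), array([0.6215, 0.0948, 0.0048]), np.float64(1.361114426258972), array([ 0.2,  7.8, -1. ]))
[171, 171, 171, 171, 170, 171, 171, 171, 168, 169, 171, 173, 149, 118, 107, 107, 107, 108, 107, 107, 108, 109, 112, 85, 53]
[174, 175, 177, 159, 101, 87, 124, 140, 143, 144, 147, 146, 145, 147, 147, 145, 144, 145, 145, 147, 131, 85, 68, 78, 85, 90, 89]
[175, 175, 175, 170, 144, 130, 138, 143, 142, 143, 145, 147, 147, 148, 149, 148, 146, 148, 149, 150, 144, 96, 62, 72, 85, 88, 90]
[176, 177, 172, 163, 158, 160, 167, 171, 170, 169, 170, 171, 172, 172, 172, 173, 173, 174, 176, 177, 179, 119, 67, 85, 101, 105, 108]
[176, 178, 168, 150, 152, 164, 170, 171, 170, 168, 169, 169, 171, 172, 172, 172, 172, 174, 176, 176, 173, 124, 67, 82, 101, 105, 108]
```

Call:
carry_out(plan=[[[2,0,0],[0,0,0],1],[[20,0,0],[0,0,0],1],[[20,0,-50],[0,0,0],1],[[20,0,-95],[0,0,-10],1],[[20,-20,-95],[0,0,-20],1],[[0,-40,-95],[0,0,-30],1],[[-20,-60,-95],[0,0,-40],1],[[-40,-80,-95],[0,0,-50],1]])

```text
time_s: 17.15
position: [0.5342, 0.0719, 0.1]
ee_rot: [3.141, 0.0, 2.239]
ft_force: [0.6, 0.9, 0.6]
finger_gap: 0.997
grip_force: 0.0
```

Call:
carry_out(plan=[[[0,0,0],[0,0,-10],1],[[0,0,0],[0,0,-20],1],[[0,0,0],[0,0,-30],1],[[0,0,0],[0,0,-40],1],[[0,0,0],[0,0,-40],1],[[0,0,0],[0,0,-40],1]])

```text
time_s: 17.9
position: [0.5348, 0.0719, 0.0998]
ee_rot: [-3.142, 0.0, 2.928]
ft_force: [0.5, -0.5, 1.0]
finger_gap: 1.0
grip_force: 0.0
```

```bash
python3 - <<'E'
from h import *
print(go(-60,-50,4))
E
```

```text
(array([  6.2, -46.8,  95.8]), array([0.5348, 0.0719, 0.0998]), np.float64(2.927859217900508), array([ 0.5, -0.5,  1. ]))
```

Call:
carry_out(plan=[[[6,-47,0],[0,0,-0.4],1],[[6,-47,50],[0,0,-0.4],1],[[6,-47,80],[0,0,-0.4],1],[[6,-47,92],[0,0,-0.4],1],[[6,-47,96],[0,0,-0.4],1],[[0,-47,96],[0,0,-0.4],1],[[-6,-47,96],[0,0,-0.4],1],[[-10,-47,96],[0,0,-0.4],1]])

```text
time_s: 18.9
position: [0.5357, 0.0234, 0.0045]
ee_rot: [3.141, 0.001, 2.938]
ft_force: [-0.3, -0.5, 0.5]
finger_gap: 1.0
grip_force: 0.0
```

```bash
python3 - <<'E'
from h import *
print(go(-37,-50,4))
E
```

```text
(array([-5.7,  0.5,  0.5]), array([0.5357, 0.0234, 0.0045]), np.float64(2.938310994275646), array([-0.3, -0.5,  0.5]))
```

Call:
carry_out(plan=[[[-2,0,0],[0,0,0.15],1],[[-3.5,0,0],[0,0,0.15],1],[[-4.5,0,0],[0,0,0.15],1],[[-4.5,0,0],[0,0,0.15],1]])

```text
time_s: 19.4
position: [0.5391, 0.0226, 0.0038]
ee_rot: [-3.142, -0.0, 2.936]
ft_force: [-0.1, 0.4, -0.0]
finger_gap: 1.003
grip_force: 0.0
```

Call:
carry_out(plan=[[[-0.4,0,0],[0,0,0],1],[[-0.8,0,0],[0,0,0],1],[[-0.8,0,0],[0,0,0],1]])

```text
time_s: 19.77
position: [0.5399, 0.0224, 0.0038]
ee_rot: [-3.142, -0.0, 2.936]
ft_force: [-0.5, 0.0, 0.4]
finger_gap: 1.007
grip_force: 0.0
```

Call:
carry_out(plan=[[[-0.4,0,0],[0,0,0],1],[[-0.8,0,0],[0,0,0],1],[[-0.8,0,0],[0,0,0],1]])

```text
time_s: 20.15
position: [0.5407, 0.0222, 0.0038]
ee_rot: [-3.142, 0.0, 2.936]
ft_force: [-0.5, -0.1, -0.2]
finger_gap: 0.997
grip_force: 0.0
```

Call:
carry_out(plan=[[[-0.4,0,0],[0,0,0],1],[[-0.4,0,0],[0,0,0],1]])

```text
time_s: 20.4
position: [0.5411, 0.0222, 0.0038]
ee_rot: [-3.142, -0.0, 2.936]
ft_force: [0.9, -0.3, -0.5]
finger_gap: 0.995
grip_force: 0.1
```

Call:
carry_out(plan=[[[-0.4,0,0],[0,0,0],1],[[-0.4,0,0],[0,0,0],1]])

```text
time_s: 20.65
position: [0.5413, 0.0221, 0.0037]
ee_rot: [-3.142, -0.0, 2.936]
ft_force: [-0.8, 0.3, 0.3]
finger_gap: 0.999
grip_force: 0.7
```

Call:
carry_out(plan=[[[-0.4,0,0],[0,0,0],1],[[-0.4,0,0],[0,0,0],1]])

```text
time_s: 20.9
position: [0.5414, 0.0221, 0.0037]
ee_rot: [-3.141, -0.001, 2.936]
ft_force: [-4.0, 1.2, 2.8]
finger_gap: 1.003
grip_force: 2.5
```

Call:
carry_out(plan=[[[-0.4,0,0],[0,0,0],1],[[-0.4,0,0],[0,0,0],1]])

```text
time_s: 21.15
position: [0.5414, 0.0221, 0.0037]
ee_rot: [-3.141, -0.002, 2.936]
ft_force: [-7.3, 1.5, 4.5]
finger_gap: 0.997
grip_force: 3.5
```

Call:
carry_out(plan=[[[-0.4,0,0],[0,0,0],1],[[-0.4,0,0],[0,0,0],1]])

```text
time_s: 21.4
position: [0.5414, 0.0221, 0.0036]
ee_rot: [-3.141, -0.003, 2.936]
ft_force: [-8.9, 2.6, 5.2]
finger_gap: 0.999
grip_force: 4.4
```

Call:
carry_out(plan=[[[2,0,0],[0,0,0],1],[[10,0,0],[0,0,0],1],[[25,0,0],[0,0,0],1],[[25,0,-50],[0,0,0],1],[[25,0,-100],[0,0,0],-1],[[25,0,-150],[0,0,0],-1],[[25,0,-165],[0,0,0],-1],[[25,0,-165],[0,0,0],-1]])

```text
time_s: 22.4
position: [0.5183, 0.027, 0.1691]
ee_rot: [3.141, 0.002, 2.936]
ft_force: [0.1, 1.0, -0.6]
finger_gap: 0.139
grip_force: 0.0
```

Call:
carry_out(plan=[[[0,-50,0],[0,0,0],-1],[[0,-100,0],[0,0,0],-1],[[0,-150,0],[0,0,0],-1],[[0,-206,0],[0,0,0],-1],[[0,-206,0],[0,0,0],-1],[[0,-206,0],[0,0,0],-1],[[0,-206,0],[0,0,0],-1]])

```text
time_s: 23.28
position: [0.4761, -0.1735, 0.1681]
ee_rot: [3.141, -0.001, 2.937]
ft_force: [0.7, 0.9, 1.1]
finger_gap: 0.0
grip_force: 0.0
```

```bash
python3 - <<'E'
from h import *
print(go(-13,-255,100))
p,v=seg(0); 
s=vision.capture('side')
for q in (p,s):
  for t in ('square_corner','lever_tip','lever_hinge'):
    print(t,[(np.round(d['at'],3).tolist(),round(d['confidence'],2)) for d in vision.tip_of(t,q)[:2]])
cv2.imwrite('pics/s5.png',np.vstack([v,cv2.resize(s['pixels'][100:310,180:460],(600,450))[100:350]])[:,:,::-1])
E
```

```text
(array([-47.8,   0.4,  68. ]), array([ 0.4761, -0.1735,  0.1681]), np.float64(2.93713866119276), array([0.7, 0.9, 1.1]))
square_corner [([0.582, 0.064, 0.011], 0.81), ([0.564, -0.005, 0.008], 0.15)]
lever_tip [([0.558, -0.005, 0.004], 0.57), ([0.532, -0.144, 0.124], 0.46)]
lever_hinge [([0.53, -0.141, 0.032], 0.53), ([0.773, -0.041, 0.001], 0.27)]
square_corner [([0.584, 0.063, 0.008], 0.74)]
lever_tip [([0.529, -0.141, 0.121], 0.7)]
lever_hinge [([0.534, -0.142, 0.025], 0.55)]
```

View pics/s5.png

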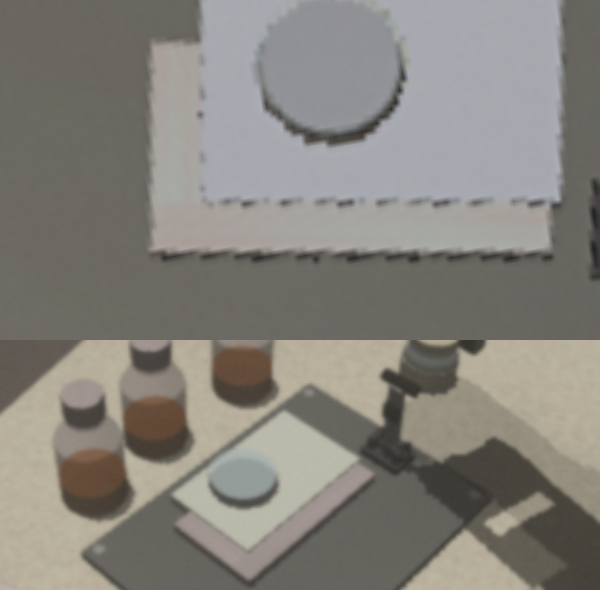

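The square lies flush on both edges in both views, with the lever still up. Next I move the closed fingers behind the handle.

Call:
carry_out(plan=[[[-48,0,0],[0,0,0],-1],[[-48,0,40],[0,0,0],-1],[[-48,0,68],[0,0,0],-1],[[-48,0,68],[0,0,0],-1],[[-48,4,68],[0,0,0],-1],[[-48,8,68],[0,0,0],-1],[[-48,12,68],[0,0,0],-1],[[-48,16,68],[0,0,0],-1]])

```text
time_s: 24.68
position: [0.5265, -0.1685, 0.1012]
ee_rot: [-3.141, 0.001, 2.936]
ft_force: [0.4, 0.4, 0.1]
finger_gap: 0.0
grip_force: 0.0
```

Call:
carry_out(plan=[[[0,6,1],[0,0,0],-1],[[0,12,2],[0,0,0],-1],[[0,18,3],[0,0,0],-1],[[0,24,4],[0,0,0],-1],[[0,30,5],[0,0,0],-1],[[0,36,6],[0,0,0],-1],[[0,42,7],[0,0,0],-1],[[0,46,8],[0,0,0],-1]])

```text
time_s: 25.68
position: [0.5357, -0.1234, 0.0926]
ee_rot: [-3.142, -0.0, 2.936]
ft_force: [-0.1, -0.5, -1.1]
finger_gap: -0.001
grip_force: 0.6
```

Call:
carry_out(plan=[[[0,5,1],[0,0,0],-1],[[0,10,3],[0,0,0],-1],[[0,15,5],[0,0,0],-1],[[0,18,6],[0,0,0],-1],[[0,18,6],[0,0,0],-1]])

```text
time_s: 26.3
position: [0.5395, -0.1059, 0.0868]
ee_rot: [3.141, -0.0, 2.936]
ft_force: [-0.4, 0.9, -0.0]
finger_gap: 0.001
grip_force: 0.0
```

```bash
python3 - <<'E'
from h import *
print(go(-13,-177,90))
s=vision.capture('side')
print([(np.round(d['at'],3).tolist(),round(d['confidence'],2)) for d in vision.tip_of('lever_tip',s)[:2]])
cv2.imwrite('pics/s6.png',cv2.resize(s['pixels'][100:310,180:460],(560,420))[:,:,::-1])
E
```

```text
(array([ 0.5, -0.7, -3.2]), array([ 0.5395, -0.1059,  0.0868]), np.float64(2.9359411992505753), array([-0.4,  0.9, -0. ]))
[([0.542, -0.085, 0.099], 0.49)]
```

View pics/s6.png

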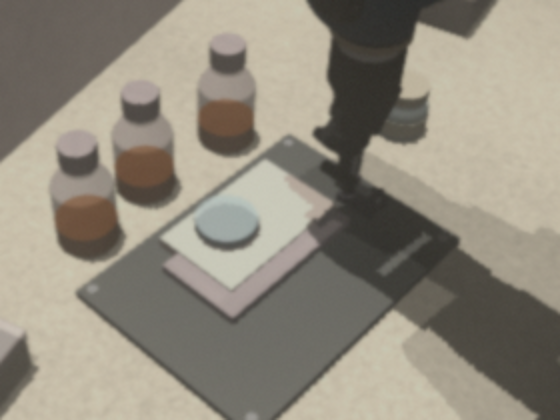

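The side view and network agree: the handle is tilted to about 45°, at (0.542, -0.085, 0.099). Now I go above it and press down.

Call:
carry_out(plan=[[[0,-10,0],[0,0,0],-1],[[0,-10,-40],[0,0,0],-1],[[0,-10,-58],[0,0,0],-1],[[0,32,-58],[0,0,0],-1],[[0,32,-58],[0,0,0],-1],[[0,32,-35],[0,0,0],-1],[[0,34,-27],[0,0,0],-1],[[0,38,-20],[0,0,0],-1]])

```text
time_s: 27.4
position: [0.5472, -0.0695, 0.1066]
ee_rot: [-3.142, -0.0, 2.935]
ft_force: [0.1, 0.0, 0.2]
finger_gap: 0.003
grip_force: 0.0
```

Call:
carry_out(plan=[[[0,3,6],[0,0,0],-1],[[0,5,12],[0,0,0],-1],[[0,7,18],[0,0,0],-1],[[0,9,24],[0,0,0],-1],[[0,11,30],[0,0,0],-1],[[0,12,36],[0,0,0],-1],[[0,13,42],[0,0,0],-1],[[0,14,46],[0,0,0],-1]])

```text
time_s: 28.4
position: [0.55, -0.0552, 0.0604]
ee_rot: [3.142, -0.0, 2.936]
ft_force: [0.5, 4.1, 6.9]
finger_gap: -0.001
grip_force: 0.0
```

```bash
python3 - <<'E'
from h import *
print(go(-13,-123,45))
s=vision.capture('side')
print([(np.round(d['at'],3).tolist(),round(d['confidence'],2)) for d in vision.tip_of('lever_tip',s)[:2]])
E
```

```text
(array([ 0.4,  1.5, 15.4]), array([ 0.55  , -0.0552,  0.0604]), np.float64(2.9357197656929874), array([0.5, 4.1, 6.9]))
[([0.544, -0.083, 0.1], 0.57)]
```

```bash
python3 - <<'E'
from h import *
s=vision.capture('side')
cv2.imwrite('pics/s7.png',cv2.resize(s['pixels'][110:230,280:440],(800,600),interpolation=cv2.INTER_CUBIC)[:,:,::-1])
E
```

```text
(no output)
```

View pics/s7.png

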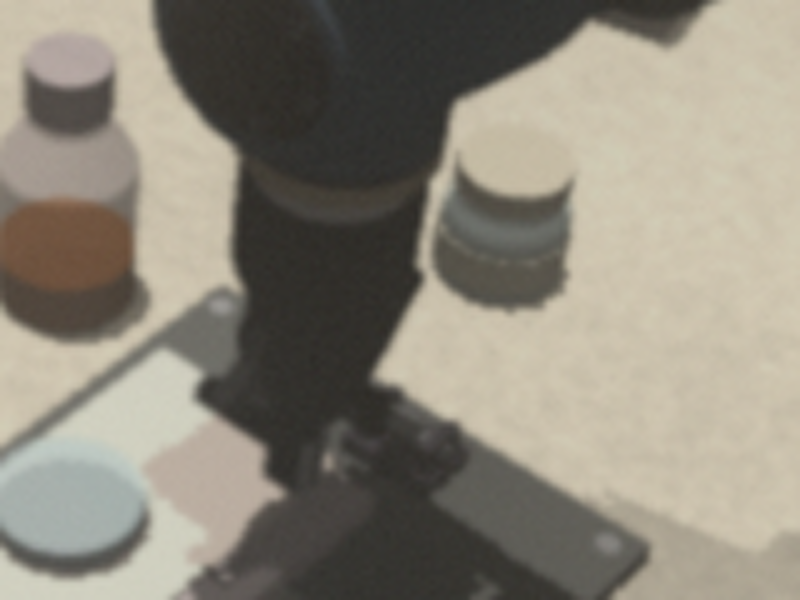

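The fingers slipped past to the +y side of the handle, which is still at about 45°. I'll go up and over, and press with the right y this time.

Call:
carry_out(plan=[[[0,8,0],[0,0,0],-1],[[0,8,-45],[0,0,0],-1],[[0,8,-85],[0,0,0],-1],[[0,8,-85],[0,0,0],-1],[[0,-34,-85],[0,0,0],-1],[[0,-34,-85],[0,0,0],-1],[[0,-34,-70],[0,0,0],-1],[[0,-34,-70],[0,0,0],-1]])

```text
time_s: 29.55
position: [0.5422, -0.0876, 0.1289]
ee_rot: [3.141, -0.003, 2.936]
ft_force: [-0.1, -0.1, 0.6]
finger_gap: 0.004
grip_force: 0.0
```

```bash
python3 - <<'E'
from h import *
print(go(-13,-123,45))
c,n=np.cos(PY),np.sin(PY)
for _ in range(3):
  s=vision.capture('side')
  for d in vision.tip_of('lever_tip',s)[:2]:
    w=np.array(d['at'])*1000; q=w[:2]-PC*1000
    print(np.round([c*q[0]+n*q[1],-n*q[0]+c*q[1],w[2]]),round(d['confidence'],2))
E
```

```text
(array([-0.9, 34.8, 83.9]), array([ 0.5422, -0.0876,  0.1289]), np.float64(2.9364158848740503), array([-0.1, -0.1,  0.6]))
[ -16. -153.   99.] 0.59
[ -16. -157.   98.] 0.6
[ -11. -213.   28.] 0.4
```

Call:
carry_out(plan=[[[0,0,15],[0,0,0],-1],[[0,0,22],[0,0,0],-1],[[0,4,26],[0,0,0],-1],[[0,7,30],[0,0,0],-1],[[0,10,34],[0,0,0],-1],[[0,13,38],[0,0,0],-1],[[0,16,43],[0,0,0],-1],[[0,19,48],[0,0,0],-1]])

```text
time_s: 30.85
position: [0.547, -0.0698, 0.0824]
ee_rot: [-3.141, 0.0, 2.936]
ft_force: [0.8, 1.4, 2.5]
finger_gap: -0.001
grip_force: 0.7
```

```bash
python3 - <<'E'
from h import *
print(go(-13,-127,53))
c,n=np.cos(PY),np.sin(PY)
for _ in range(2):
  s=vision.capture('side')
  for d in vision.tip_of('lever_tip',s)[:2]:
    w=np.array(d['at'])*1000; q=w[:2]-PC*1000
    print(np.round([c*q[0]+n*q[1],-n*q[0]+c*q[1],w[2]]),round(d['confidence'],2))
E
```

```text
(array([ 0.5, 12.4, 29.4]), array([ 0.547 , -0.0698,  0.0824]), np.float64(2.935806203160144), array([0.8, 1.4, 2.5]))
[ -13. -135.   74.] 0.5
[ -16. -135.   75.] 0.54
```

Tracking well: the handle is at about 23°. I'll continue down, slower near the pad.

Call:
carry_out(plan=[[[0,3,5],[0,0,0],-1],[[0,5,10],[0,0,0],-1],[[0,7,15],[0,0,0],-1],[[0,9,20],[0,0,0],-1],[[0,10.5,25],[0,0,0],-1],[[0,12,29],[0,0,0],-1],[[0,12.5,32],[0,0,0],-1],[[0,12.5,34],[0,0,0],-1]])

```text
time_s: 32.05
position: [0.5495, -0.0577, 0.0486]
ee_rot: [3.142, -0.0, 2.936]
ft_force: [0.6, 0.6, 1.1]
finger_gap: 0.003
grip_force: 0.4
```

Call:
carry_out(plan=[[[0,0,1],[0,0,0],-1],[[0,0,1],[0,0,0],-1]])

```text
time_s: 32.3
position: [0.5495, -0.0578, 0.0478]
ee_rot: [-3.142, -0.0, 2.936]
ft_force: [0.2, 0.9, 0.6]
finger_gap: 0.001
grip_force: 0.0
```

Call:
carry_out(plan=[[[0,0,1],[0,0,0],-1],[[0,0,1],[0,0,0],-1]])

```text
time_s: 32.55
position: [0.5496, -0.0578, 0.0468]
ee_rot: [-3.142, 0.0, 2.936]
ft_force: [-0.0, -0.4, -0.3]
finger_gap: 0.002
grip_force: 0.0
```

Call:
carry_out(plan=[[[0,0,1],[0,0,0],-1],[[0,0,1],[0,0,0],-1]])

```text
time_s: 32.8
position: [0.5496, -0.0577, 0.0459]
ee_rot: [3.142, 0.0, 2.936]
ft_force: [-0.2, -0.1, 2.9]
finger_gap: -0.003
grip_force: 1.0
```

Call:
carry_out(plan=[[[0,0,1],[0,0,0],-1],[[0,0,1],[0,0,0],-1]])

```text
time_s: 33.05
position: [0.5497, -0.0576, 0.0456]
ee_rot: [3.141, 0.0, 2.936]
ft_force: [-2.6, 1.4, 11.8]
finger_gap: 0.001
grip_force: 5.7
```

Call:
carry_out(plan=[[[0,0,1],[0,0,0],-1],[[0,0,1],[0,0,0],-1]])

```text
time_s: 33.3
position: [0.5498, -0.0576, 0.0453]
ee_rot: [3.141, 0.0, 2.936]
ft_force: [-7.3, 2.6, 20.6]
finger_gap: 0.004
grip_force: 10.7
```

Seated at 45 mm as expected. I'll lift off and check.

Call:
carry_out(plan=[[[0,0,-3],[0,0,0],-1],[[0,0,-30],[0,0,0],-1],[[0,0,-80],[0,0,0],-1],[[20,0,-130],[0,0,0],-1],[[80,0,-160],[0,0,0],-1],[[140,0,-160],[0,0,0],-1],[[140,0,-160],[0,0,0],-1],[[140,0,-160],[0,0,0],-1]])

```text
time_s: 34.3
position: [0.4132, -0.0293, 0.2042]
ee_rot: [-3.142, 0.001, 2.936]
ft_force: [0.3, 0.0, 0.1]
finger_gap: -0.001
grip_force: 0.0
```

```bash
python3 - <<'E'
from h import *
p,v=seg(0); s=vision.capture('side')
for q in (p,s):
  for t in ('square_corner','lever_tip','square'):
    print(t,[(np.round(d['at'],3).tolist(),round(d['confidence'],2)) for d in vision.tip_of(t,q)[:2]])
cv2.imwrite('pics/s8.png',np.vstack([v,cv2.resize(s['pixels'][150:290,220:460],(600,350),interpolation=cv2.INTER_CUBIC)[:250]])[:,:,::-1])
E
```

```text
square_corner [([0.583, 0.063, 0.01], 0.87)]
lever_tip [([0.554, -0.057, 0.039], 0.54)]
square [([0.559, -0.008, 0.011], 0.6)]
square_corner [([0.583, 0.064, 0.014], 0.88)]
lever_tip [([0.547, -0.051, 0.038], 0.55)]
square [([0.558, -0.008, 0.008], 0.56)]
```

View pics/s8.png

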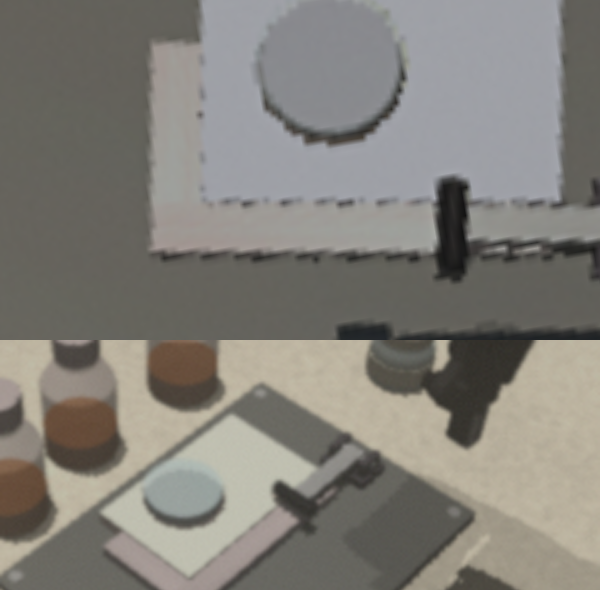

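The lever is shut on the long leg, with its tip at z 38 mm. The square's edges are unchanged and flush (rows ~202 and 250, cols 150 and 200). Handing in.

```bash
python3 -c "
from plant import job
print(job.sign_off())"
```

```text
the job is handed in; nothing more can be done
None
```

The square lies flush against both plate edges with the lever clamped shut on its long leg, as checked in the top and side views, and the job is handed in; sign-off returned no verdict.

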